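# Put the glue-up bottles back from the carry caddy into their bored holders

### The arm

A 6-joint arm with a two-finger parallel gripper is mounted at the origin on a cart in front of the work surface, level with it; the furniture and walls round the work are solid. World frame = base frame: x ahead of the robot, y to its left, z up, the work surface at z = 0. Lengths are in m, angles in rad, forces in N, time in s.
With the tool pointing down it reaches from about 0.25 to 0.725 m from the base axis. Payload 4 kg.
Tool frame: the origin (TCP) lies midway between the tips of the shut fingers; the grasp point (between the pads) lies 19 mm behind it; z points along the fingers, y is the line along which they close (so a half turn about z gives the same grasp; the last joint's range is limited). The gripper opens to 85 mm and grips with 20 to 120 N. Pads are 22 mm wide; open, the fingers measure 114 mm over their backs; the gripper's body (76 mm by 85 mm) begins 54 mm behind the grasp point. The pads swing forward as they close: fully open they stand 13 mm farther back than shut.
Start: joints at [1.289, 0.241, 0.005, 1.335, 0, 1.571], TCP at [0.139, 0.48, 0.231] pointing down, gripper open.
Joint ranges: [-2.72, 2.72], [-1.05, 1.87], [-1.09, 1.28], [-1.99, 2.15], [-1.42, 1.44], [-3.14, 3.14]. Speed limits (rad/s): [2.79, 2.79, 3.14, 3.14, 3.14, 3.14].

### API

Orientations are given as a unit quaternion [x, y, z, w].
In Python, from workcell import get_obs, imaging, workorder gives the robot as it stands.
- The arm moves only by the tool inch_along, called after "Call:" as a command line: name --pt "numbers of a row" for each row, then --argument value for the rest. Schema: {"type":"object","properties":{"moves":{"type":"array","items":{"type":"array","prefixItems":[{"type":"array","items":{"type":"number"},"minItems":3,"maxItems":3},{"type":"array","items":{"type":"number"},"minItems":3,"maxItems":3},{"type":"number"}],"minItems":3,"maxItems":3},"minItems":1,"maxItems":10},"only":{"type":"string"},"quiet":{"type":"boolean"},"lines":{"type":"string"}},"required":["moves"],"additionalProperties":false}. moves is a list of rows, 1 to 10 of them, each written [[rx, ry, rz], [dx, dy, dz], opening]: a rotation vector rx, ry, rz in shares of 2 rad (1.0 is 2 rad), then dx, dy, dz in a scale on which 1.0 is 0.5 m, then the finger opening in m; each row is the pose to reach, as a shift and turn from the pose commanded when the call began, along the tool's axes at that moment; what a row does not reach only later rows make up. A row lasts 1/8 s, in which the tool goes at most 0.0625 m and 0.188 rad, less where a joint would pass 70% of its speed; a pose out of reach is approached as far as the arm can. The fingers move at their own pace and stop on an object; the grip force is fixed at half the most. Time passes only in rows, so rows that do not move let the fingers close. The tool returns the time, the measured TCP pose, the force, the opening and the grip force at its end. only (a regular expression) keeps the lines of the reply that match it, lines (a string "A,B") keeps lines A to B, and quiet returns only ok. No shift or turn number may pass 1 either way. Input that does not fit is refused with a message, and nothing moves.
- get_obs(): the state, without advancing time (a new reading comes with each control period).
- imaging.camera(name): name is "scene" or "side" or "wrist"; returns (picture, depth): 480x640x3 uint8, red, green, blue; 480x640 float32, m along the optical axis (not along the pixel's ray), 0 where there is no reading.
- imaging.calibration(name): a dict with "mtx" (3x3 intrinsics, pixels), "R" (3x3) and "t" (3): a world point X has camera coordinates R X + t. Camera axes: x right, y down, z forward; pixel columns grow to the right and rows downward; lengths in m; the calibration is good to about 2 mm. A picture is of the moment at which its call begins: read the wrist's pose just before it. calibration takes no time and is no camera call; for the wrist camera it gives the pose at the moment of the call.
- workorder.job_done(): hands the job in; it is judged then, once.
The state is a dict: "clock": time; "joint_pos": joint angles; "joint_vel": joint speeds; "tau": joint torques, N m; "eef_pos": TCP position; "tool_rot": TCP orientation; "ft_force": force on the tool from outside, world axes, zero at the start; "ft_torque": the same for the moment, N m; "grip_width": finger opening in m; "grasp_force": force on a finger pad.
Only numpy, scipy, OpenCV 4.12 (cv2) and the standard library are available. Lean on these libraries where they do the work, as an engineer would, in place of code of your own. Each camera call takes 0.05 s, during which the arm holds its last target. There are 200 camera calls.

### The job

The glue-up is finished: take the two glue bottles and the two jars out of the plywood carry caddy and set each back, upright and all the way down, into its own holder on the dark rail, the one bored to its size and faced in the colour of its cap, lid or glass. Lower them in, do not drop them or tip them over, and leave the oil can and the tape measure where they are.

Things in the scene. Friction and masses are not known exactly. Their poses are not given: they have to be found in the camera images.
- brown_bottle: small brown-and-white glue bottle with a dark brown cap: round, 47 mm wide, 98 mm tall, straight-sided 30 to 70 mm above its base. Origin: centre of its underside, z up. At the start it stands upright in any one of the ply caddy's 4 cells (82 mm wide, in a row at 90 mm; cell floor 8 mm, long walls 34 mm, end boards 60 mm above the bench).
- white_bottle: white glue bottle with a small orange spout, narrow above 90 mm: round, 54 mm wide, 115 mm tall, grip it 70 to 85 mm above its base, so that the spout stays clear of the palm. Origin: centre of its underside, z up. At the start it stands upright in any one of the ply caddy's 4 cells (82 mm wide, in a row at 90 mm; cell floor 8 mm, long walls 34 mm, end boards 60 mm above the bench).
- cream_jar: white jar with a cream screw lid: round, 62 mm wide, 79 mm tall, straight-sided 30 to 70 mm above its base. Origin: centre of its underside, z up. At the start it stands upright in any one of the ply caddy's 4 cells (82 mm wide, in a row at 90 mm; cell floor 8 mm, long walls 34 mm, end boards 60 mm above the bench).
- green_jar: open, empty pale green glass jar: round, 68 mm wide, 88 mm tall, straight-sided 30 to 70 mm above its base. Origin: centre of its underside, z up. At the start it stands upright in any one of the ply caddy's 4 cells (82 mm wide, in a row at 90 mm; cell floor 8 mm, long walls 34 mm, end boards 60 mm above the bench).
- brown_holder: fixed block, 88 x 88 x 32 mm, top face dark brown (for the brown-capped bottle). Upright bore 52 mm wide, mouth bevelled to 62 mm, its floor 6 mm above the origin (centre of the underside, 12 mm above the bench; z up). Four such hang in any order at 90 mm along their y on a dark rail, cleat on their +x side, hook tab 7 mm above the top. Rail and caddy: yaw within 6 deg, either one nearer.
- orange_holder: fixed block, 88 x 88 x 32 mm, top face orange (for the orange-spouted bottle). Upright bore 59 mm wide, mouth bevelled to 69 mm, its floor 6 mm above the origin (centre of the underside, 12 mm above the bench; z up). Four such hang in any order at 90 mm along their y on a dark rail, cleat on their +x side, hook tab 7 mm above the top. Rail and caddy: yaw within 6 deg, either one nearer.
- cream_holder: fixed block, 88 x 88 x 32 mm, top face cream (for the cream-lidded jar). Upright bore 67 mm wide, mouth bevelled to 77 mm, its floor 6 mm above the origin (centre of the underside, 12 mm above the bench; z up). Four such hang in any order at 90 mm along their y on a dark rail, cleat on their +x side, hook tab 7 mm above the top. Rail and caddy: yaw within 6 deg, either one nearer.
- green_holder: fixed block, 88 x 88 x 32 mm, top face pale green (for the green jar). Upright bore 73 mm wide, mouth bevelled to 83 mm, its floor 6 mm above the origin (centre of the underside, 12 mm above the bench; z up). Four such hang in any order at 90 mm along their y on a dark rail, cleat on their +x side, hook tab 7 mm above the top. Rail and caddy: yaw within 6 deg, either one nearer.
- oil_can: bystander: rust-brown oil can with a tall thin spout, 66 mm in diameter, 135 mm tall, standing upright. Origin: centre of its underside.
- tape_measure: bystander: yellow tape measure, 72 x 80 x 30 mm, lying flat. Origin: centre of its underside.
Mind the look-alikes: they are no part of the job. What is shaped like the cream_jar but purple is not meant.

How it is judged:
By the outcome, as a careful person would: the job done as asked, in the order asked, and still so for the second after the job is handed in, with the robot touching nothing.
It also fails if it takes over 96 s, if anything falls off the work surface, if the arm or the gripper's body presses on something with over 40 N, if the wrist force passes 120 N, or if a joint passes its speed limit or range.

## Working session

There is one attempt and no reset: what is moved stays moved. The work goes in short steps, Python scripts to look and compute and a tool call to move; the robot and the scene stay as the last step left them, time stands still between calls to the robot, and variables do not carry over. Pictures are saved under pics/ and viewed, at most 14 in all, crops included, and the job is handed in when it is done.

```bash
ls; mkdir -p pics
```

Run:
```python
from workcell import get_obs, imaging
import cv2,numpy as np
o=get_obs();print({k:np.round(v,3).tolist() for k,v in o.items()})
for n in("scene","side"):
    p,d=imaging.camera(n);cv2.imwrite(f"pics/{n}0.png",p[:,:,::-1]);np.save(f"pics/{n}0.npy",d)
    c=imaging.calibration(n);print(n,np.round(c["mtx"],1).tolist(),np.round(c["R"],3).tolist(),np.round(c["t"],3))
```

```text
pics
{'clock': 0.0, 'joint_pos': [1.289, 0.241, 0.004, 1.335, 0.0, 1.571], 'joint_vel': [0.001, -0.001, 0.0, -0.001, 0.0, 0.001], 'tau': [0.001, -37.232, 25.241, 0.017, 0.0, -0.0], 'eef_pos': [0.139, 0.48, 0.23], 'tool_rot': [0.14, 0.99, -0.001, -0.0], 'ft_force': [-1.054, -0.306, 0.009], 'ft_torque': [-0.006, 0.015, 0.041], 'grasp_force': 0.0, 'grip_width': 0.086}
scene [[450.3, 0.0, 325.8], [0.0, 450.3, 239.1], [0.0, 0.0, 1.0]] [[-0.52, -0.854, 0.021], [-0.448, 0.252, -0.858], [0.727, -0.456, -0.514]] [0.411 0.244 0.805]
side [[434.8, 0.0, 314.8], [0.0, 434.8, 240.6], [0.0, 0.0, 1.0]] [[-0.907, -0.42, -0.023], [-0.217, 0.512, -0.831], [0.361, -0.749, -0.556]] [0.589 0.095 0.972]
```

View pics/scene0.png

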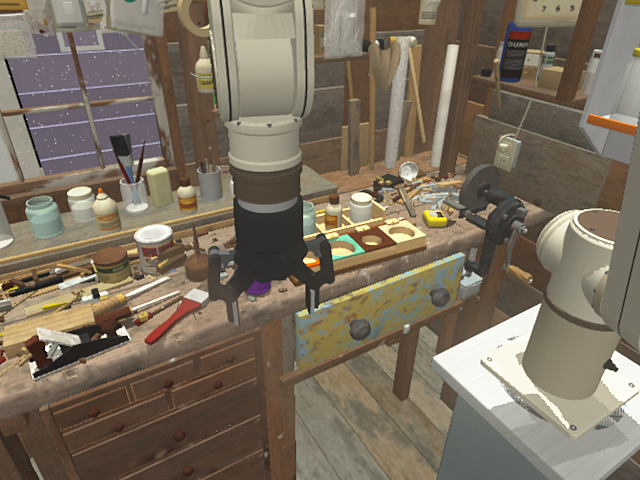

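View pics/side0.png

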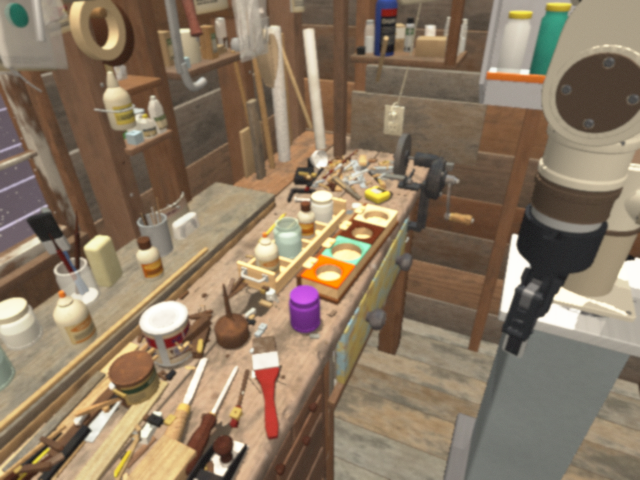

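Side view: white bottle (265,250), green jar (288,237), brown bottle (306,218) and cream jar (321,207) stand in the caddy. The holders run orange (330,270), green (348,252), brown (364,235), cream (377,215). Look-alikes: purple jar (305,308), plus shelf bottles and jars at (150,255), (73,318), (15,322), (118,105), and the oil can at (231,325). I'll build a top-down map and a close crop.

Create h.py:
```python
from workcell import get_obs, imaging
import cv2,numpy as np
from scipy.spatial.transform import Rotation as Ro
def cloud(p,d,c):
    v,u=np.nonzero(d>0);z=d[v,u];K=c["mtx"]
    X=np.c_[(u-K[0,2])*z/K[0,0],(v-K[1,2])*z/K[1,1],z]
    return (X-c["t"])@np.array(c["R"]),p[v,u],u,v
def shot(n,name=None):
    c=imaging.calibration(n);p,d=imaging.camera(n)
    if name: cv2.imwrite(f"pics/{name}.png",p[:,:,::-1])
    return cloud(p,d,c)
def rel(target):
    o=get_obs();R=Ro.from_quat(o["tool_rot"]);return R.inv().apply(np.array(target)-o["eef_pos"])
```

Run:
```python
from h import *
p=cv2.imread("pics/side0.png");cv2.imwrite("pics/crop.png",cv2.resize(p[180:340,220:420],(800,640))[:600])
X,C,u,v=cloud(p,np.load("pics/side0.npy"),imaging.calibration("side"))
m=(X[:,0]>.2)&(X[:,0]<.85)&(abs(X[:,1])<.4)&(X[:,2]<.15)&(X[:,2]>.01)
X,C=X[m],C[m];i=np.argsort(X[:,2]);X,C=X[i],C[i]
# y left->image left ; x up ; 1mm/px
im=np.zeros((600,800,3),np.uint8)
r=(850-X[:,0]*1000).astype(int);q=(400-X[:,1]*1000).astype(int)
k=(r<600)&(r>=0)&(q>=0)&(q<800);im[r[k],q[k]]=C[k];im=cv2.dilate(im,np.ones((3,3)))
for a in range(0,800,100): cv2.putText(im,f"{(400-a)/1000}",(a,595),0,.35,(255,255,255),1);cv2.line(im,(a,0),(a,599),(60,60,60),1)
for a in range(50,600,100): cv2.putText(im,f"{(850-a)/1000}",(0,a),0,.35,(255,255,255),1);cv2.line(im,(0,a),(799,a),(60,60,60),1)
cv2.imwrite("pics/top.png",im)
```

```text
(no output)
```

View pics/crop.png

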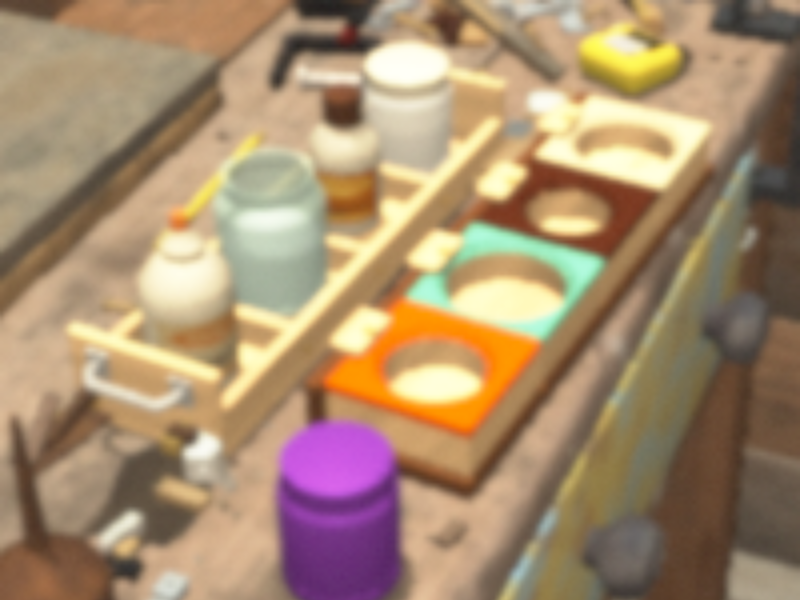

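View pics/top.png

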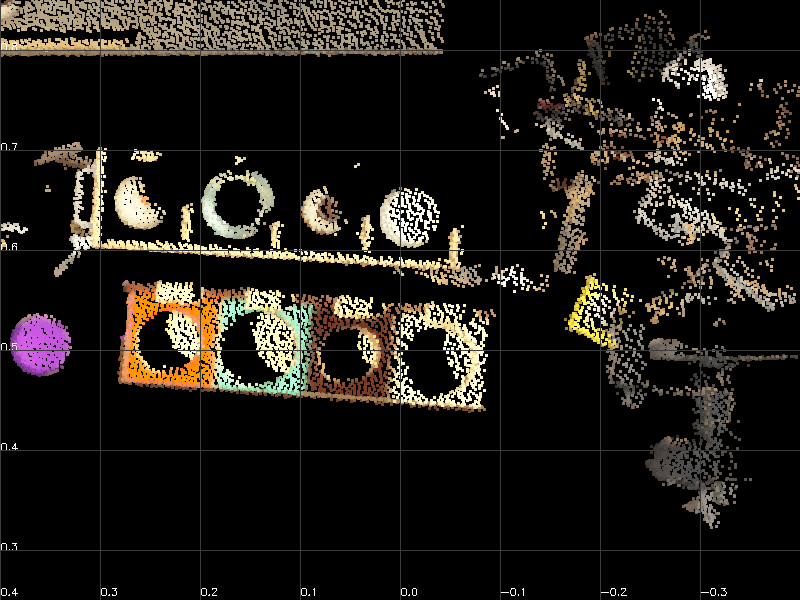

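The crop confirms the choice: the four caddy items and the holder colours are clear, and the purple jar at crop (340,510) is excluded. Next I fit poses from the side cloud.

Add to h.py:
```python
from scipy.optimize import minimize,least_squares
RB=np.array([69,83,62,77])/2000 # mouth radii orange, green, brown, cream (descending y)
OFF=np.array([1.5,.5,-.5,-1.5])*.09
def rail(X,g=(.5,.095,-.05)):
    P=X[(X[:,2]>.038)&(X[:,2]<.048)&(X[:,0]>.43)&(X[:,0]<.58)&(X[:,1]>-.12)&(X[:,1]<.31),:2]
    zt=np.median(X[(X[:,2]>.038)&(X[:,2]<.048)&(X[:,0]>.46)&(X[:,0]<.54)&(X[:,1]>-.08)&(X[:,1]<.26),2])
    def cen(q): return np.c_[q[0]-np.sin(q[2])*OFF,q[1]+np.cos(q[2])*OFF]
    def f(q):
        c,s=np.cos(q[2]),np.sin(q[2]);L=(P-q[:2])@np.array([[c,-s],[s,c]])
        ins=1/(1+np.exp((np.abs(L[:,0])-.044)/.0015))/(1+np.exp((np.abs(L[:,1])-.179)/.0015))
        for C,r in zip(cen(q),RB): ins=ins*(1-2/(1+np.exp((np.hypot(*(P-C).T)-r)/.001)))
        return -ins.sum()
    best=min((minimize(f,np.array(g)+d,method="Nelder-Mead",options=dict(initial_simplex=np.array(g)+d+np.array([[0,0,0],[.01,0,0],[0,.01,0],[0,0,.03]]))) for d in([0,0,0],[.005,.005,0],[-.005,-.005,.02])),key=lambda r:r.fun)
    return best.x,cen(best.x),zt
OBJ=dict(white=(.26,.645,.027,.03,.078),green=(.16,.645,.034,.03,.075),brown=(.075,.64,.0235,.038,.075),cream=(-.01,.635,.031,.03,.075))
def objs(X):
    r={}
    for n,(y,x,R,a,b) in OBJ.items():
        P=X[(np.hypot(X[:,0]-x,X[:,1]-y)<.045)&(X[:,2]>a+.008)&(X[:,2]<b+.003)&(np.hypot(X[:,0]-x,X[:,1]-y)>R*.5)][:,:2]
        s=least_squares(lambda c:np.hypot(*(P-c).T)-R,[x,y],loss="soft_l1",f_scale=.002)
        r[n]=(np.round(s.x,4),len(P),round(float(np.median(abs(s.fun))),4))
    return r
```

Run:
```python
from h import *
p=cv2.imread("pics/side0.png")
X,*_=cloud(p,np.load("pics/side0.npy"),imaging.calibration("side"))
print(rail(X));print(objs(X))
print(np.round(rel([.45,.1,.33]),3))
```

```text
(array([ 0.4986333 ,  0.09961072, -0.08053407]), array([[ 0.50949365,  0.23417317],
       [ 0.50225342,  0.14446487],
       [ 0.49501318,  0.05475657],
       [ 0.48777295, -0.03495173]]), np.float64(0.04360995782852212))
{'white': (array([0.6505, 0.2562]), 426, 0.0012), 'green': (array([0.6472, 0.161 ]), 475, 0.001), 'brown': (array([0.642 , 0.0696]), 213, 0.0014), 'cream': (array([ 0.6356, -0.0151]), 296, 0.0014)}
[-0.404 -0.278 -0.099]
```

Careful with the scale: shifts go in shares of 0.5 m and turns go in shares of 2 rad. That gives: -0.404 m / 0.5 = -0.808, -0.278 m / 0.5 = -0.556, 1.36 rad / 2 = 0.68.

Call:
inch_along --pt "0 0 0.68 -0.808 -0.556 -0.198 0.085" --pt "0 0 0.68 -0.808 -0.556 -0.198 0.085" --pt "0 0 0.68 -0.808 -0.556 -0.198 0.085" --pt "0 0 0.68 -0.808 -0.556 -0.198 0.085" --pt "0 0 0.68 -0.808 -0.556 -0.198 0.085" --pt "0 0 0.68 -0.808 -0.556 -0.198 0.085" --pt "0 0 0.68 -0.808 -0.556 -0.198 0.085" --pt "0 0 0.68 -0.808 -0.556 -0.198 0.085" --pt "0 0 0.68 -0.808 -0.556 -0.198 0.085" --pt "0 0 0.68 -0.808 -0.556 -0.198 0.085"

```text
refused: moves[0]: [0, 0, 0.68, -0.808, -0.556, -0.198, 0.085] is too long (schema: maxItems 3). Nothing was moved.
```

Nothing moved. I misread the format; it is rows with the three-number parts in brackets of their own. Resending.

Call:
inch_along --moves '[[[0,0,0.68],[-0.808,-0.556,-0.198],0.085],[[0,0,0.68],[-0.808,-0.556,-0.198],0.085],[[0,0,0.68],[-0.808,-0.556,-0.198],0.085],[[0,0,0.68],[-0.808,-0.556,-0.198],0.085],[[0,0,0.68],[-0.808,-0.556,-0.198],0.085],[[0,0,0.68],[-0.808,-0.556,-0.198],0.085],[[0,0,0.68],[-0.808,-0.556,-0.198],0.085],[[0,0,0.68],[-0.808,-0.556,-0.198],0.085],[[0,0,0.68],[-0.808,-0.556,-0.198],0.085],[[0,0,0.68],[-0.808,-0.556,-0.198],0.085]]'

```text
clock: 1.35
eef_pos: [0.4493, 0.1008, 0.3296]
tool_rot: [0.732, 0.681, -0.001, -0.001]
ft_force: [0.0, 0.0, -0.5]
grip_width: 0.0851
grasp_force: 0.0
```

Run:
```python
from h import *
o=get_obs();print(np.round(o["joint_pos"],2),o["eef_pos"],o["tool_rot"],np.round(Ro.from_quat(o["tool_rot"]).as_matrix(),3).tolist())
X,*_=shot("wrist","w1")
print(rail(X));print(objs(X))
```

```text
[0.22 0.14 0.14 1.57 0.   1.86] [0.44932563 0.10080458 0.32964477] [ 7.32009706e-01  6.81293601e-01 -6.21175803e-04 -6.58057845e-04] [[0.072, 0.997, -0.002], [0.997, -0.072, 0.0], [-0.0, -0.002, -1.0]]
(array([ 0.50217069,  0.09344564, -0.06916338]), array([[ 0.51150031,  0.22812288],
       [ 0.50528057,  0.13833806],
       [ 0.49906082,  0.04855323],
       [ 0.49284108, -0.04123159]]), np.float64(0.04522232925191383))
{'white': (array([0.6494, 0.2551]), 1178, 0.0003), 'green': (array([0.6434, 0.16  ]), 2172, 0.0026), 'brown': (array([0.6415, 0.0693]), 834, 0.001), 'cream': (array([ 0.6346, -0.0153]), 1045, 0.0007)}
```

View pics/w1.png

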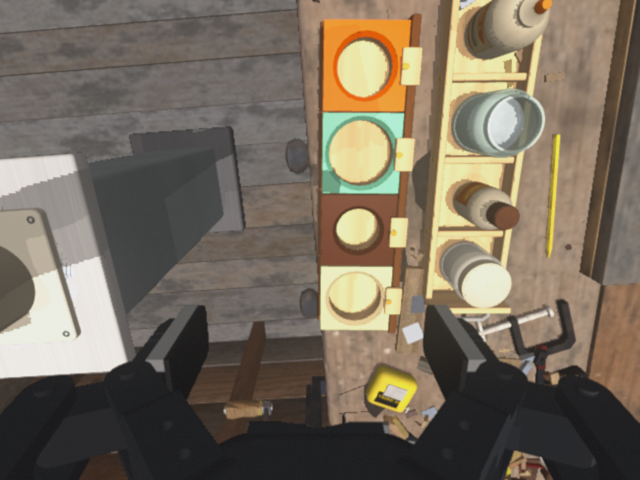

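The wrist view shows orange (365,65), green (360,152), brown (358,230) and cream (355,297), with the items beside them. The side and wrist rail fits differ by a few mm, so I'll check with overlays.

Run:
```python
from h import *
Q={"w":(.50217,.09345,-.06916),"s":(.49863,.09961,-.08053)}
for n,f in(("wrist","w1"),("side","side0")):
    c=imaging.calibration(n);im=cv2.imread(f"pics/{f}.png")
    x0,y0,w,h=(300,0,140,340) if n=="wrist" else (290,190,120,120)
    S=600/h
    big=cv2.resize(im[y0:y0+h,x0:x0+w],None,fx=S,fy=S,interpolation=cv2.INTER_CUBIC)
    for k,col in(("w",(0,0,255)),("s",(255,0,0))):
        q=Q[k]
        for o,r in zip(OFF,RB):
            C=np.array([q[0]-np.sin(q[2])*o,q[1]+np.cos(q[2])*o])
            t=np.linspace(0,2*np.pi,60)
            e=np.array([[-1,-1],[1,-1],[1,1],[-1,1],[-1,-1]])*.044
            cs,sn=np.cos(q[2]),np.sin(q[2])
            for L in(np.c_[np.cos(t),np.sin(t)]*r,e):
                W=np.c_[L@np.array([[cs,sn],[-sn,cs]])+C,np.full(len(L),.044)]
                V=(W@np.array(c["R"]).T+c["t"])@np.array(c["mtx"]).T;V=V[:,:2]/V[:,2:]
                cv2.polylines(big,[((V-[x0,y0]+.5)*S).astype(np.int32)],False,col,1)
    cv2.imwrite(f"pics/ov_{n}.png",big)
a=cv2.imread("pics/ov_wrist.png");b=cv2.imread("pics/ov_side.png")
b=cv2.resize(b,(540,540));b=cv2.copyMakeBorder(b,0,a.shape[0]-540,0,0,0)
cv2.imwrite("pics/ov.png",np.hstack([a,b])[:,:800])
```

```text
(no output)
```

View pics/ov.png

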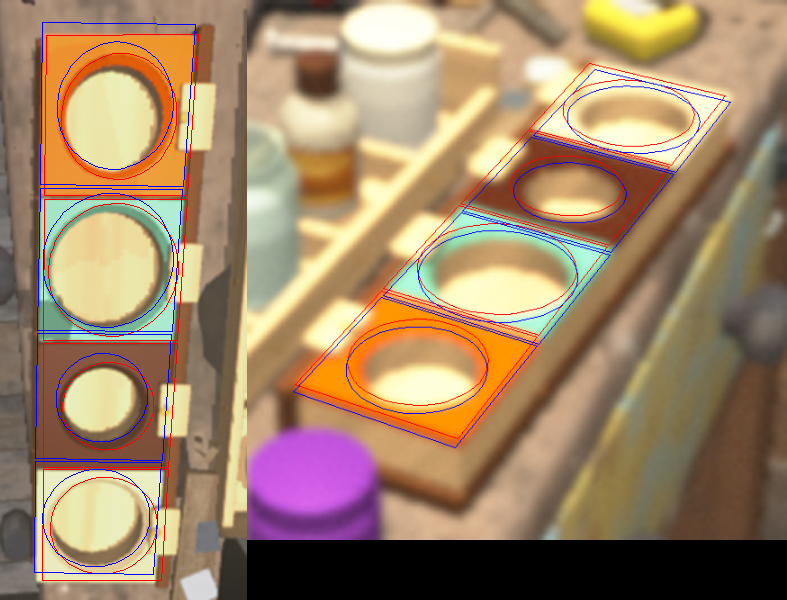

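Add to h.py:
```python
def holes(X,cen0):
    out=[]
    zt=np.median(X[(X[:,2]>.038)&(X[:,2]<.049)&(X[:,0]>.46)&(X[:,0]<.54)&(X[:,1]>-.08)&(X[:,1]<.26),2])
    for C,r in zip(cen0,RB):
        C=np.array(C)
        for _ in range(6):
            D=X-np.r_[C,0];D=D[(np.abs(D[:,2]-zt)<.0012)];rr=np.hypot(D[:,0],D[:,1]);k=(rr<r+.006)&(rr>r-.008)
            a=np.floor((np.arctan2(D[k,1],D[k,0])+np.pi)/(2*np.pi)*36).astype(int);P=[]
            for b in range(36):
                j=np.nonzero(a==b)[0]
                if len(j): P.append(D[k][j[np.argmin(rr[k][j])],:2])
            P=np.array(P);s=least_squares(lambda q:np.hypot(*(P-q[:2]).T)-r-q[2],[0,0,0],loss="soft_l1",f_scale=.001);C=C+s.x[:2]
        out.append(np.r_[C,s.x[2],np.median(abs(s.fun)),len(P)])
    return np.round(out,4)
```

Run:
```python
from h import *
G=[[.5105,.231],[.503,.141],[.496,.051],[.489,-.039]]
p=cv2.imread("pics/side0.png")
X,*_=cloud(p,np.load("pics/side0.npy"),imaging.calibration("side"))
print(holes(X,G))
W=[shot("wrist")[0] for _ in range(3)]
X=np.vstack(W);print(holes(X,G));
c=imaging.calibration("wrist");print(-np.array(c["R"]).T@c["t"],np.array(c["R"])[2])
print(np.round(rel([.60,.2,.30]),3))
```

```text
[[ 5.098e-01  2.294e-01 -1.000e-03  9.000e-04  3.600e+01]
 [ 5.027e-01  1.405e-01 -1.500e-03  8.000e-04  3.500e+01]
 [ 4.966e-01  5.130e-02 -9.000e-04  9.000e-04  3.500e+01]
 [ 4.899e-01 -3.940e-02 -1.100e-03  1.400e-03  3.600e+01]]
[[ 5.096e-01  2.273e-01 -2.900e-03  2.000e-04  3.600e+01]
 [ 5.025e-01  1.379e-01 -3.000e-03  3.000e-04  3.500e+01]
 [ 4.955e-01  4.860e-02 -2.700e-03  3.000e-04  3.600e+01]
 [ 4.886e-01 -4.070e-02 -2.800e-03  3.000e-04  3.600e+01]]
[0.45403895 0.17880999 0.47438261] [-0.02138521 -0.30004405 -0.95368561]
[0.108 0.144 0.03 ]
```

Create r.py:
```python
import sys;from h import *
for a in sys.argv[1:]: print(a,np.round(rel(eval(a)),4))
```

```bash
python3 r.py "[.650,.2556,.18]" "[.650,.2556,.06]"
```

```text
[.650,.2556,.18] [0.1669 0.1903 0.15  ]
[.650,.2556,.06] [0.1669 0.1904 0.27  ]
```

Converted, 0.19 m / 0.5 = 0.38, 0.167 m / 0.5 = 0.334.

Call:
inch_along --moves '[[[0,0,0],[0.334,0.38,0.3],0.085],[[0,0,0],[0.334,0.38,0.3],0.085],[[0,0,0],[0.334,0.38,0.3],0.085],[[0,0,0],[0.334,0.38,0.3],0.085],[[0,0,0],[0.334,0.38,0.3],0.085],[[0,0,0],[0.334,0.38,0.3],0.085],[[0,0,0],[0.334,0.38,0.3],0.085],[[0,0,0],[0.334,0.38,0.3],0.085]]'

```text
clock: 2.55
eef_pos: [0.651, 0.254, 0.183]
tool_rot: [0.732, 0.682, 0.001, 0.001]
ft_force: [0.9, -0.8, -0.5]
grip_width: 0.0854
grasp_force: 0.0
```

Run:
```python
from h import *
shot("side","s2")
X,*_=shot("wrist");print(objs(X))
```

```bash
python3 r.py "[.650,.2556,.06]"
```

```text
{'white': (array([0.6436, 0.2725]), 1543, 0.0055), 'green': (array([0.6465, 0.1624]), 3618, 0.0018), 'brown': (array([0.6407, 0.0692]), 1299, 0.0006), 'cream': (array([ 0.635, -0.01 ]), 0, nan)}
[.650,.2556,.06] [ 0.0016 -0.0017  0.123 ]
  return _methods._mean(a, axis=axis, dtype=dtype,
  ret = ret.dtype.type(ret / rcount)
```

View pics/s2.png

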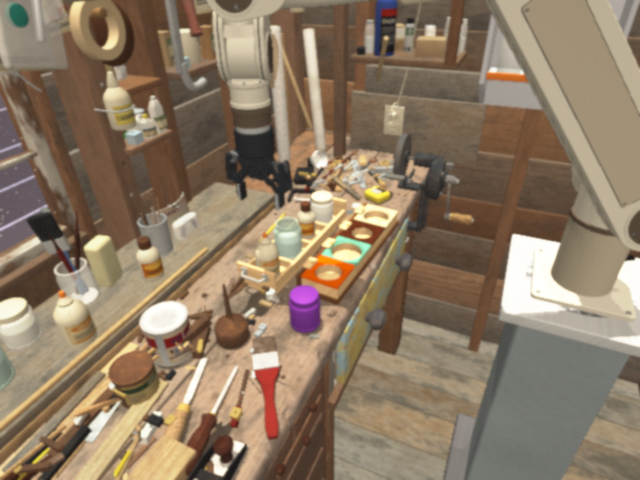

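The gripper is over the white bottle (265,250), with its fingers at (240,170) and (285,180). Now I descend and close.

Converted, 0.123 m / 0.5 = 0.246, 0.03 m / 0.5 = 0.06.

Call:
inch_along --moves '[[[0,0,0],[0.003,-0.003,0.06],0.085],[[0,0,0],[0.003,-0.003,0.12],0.085],[[0,0,0],[0.003,-0.003,0.18],0.085],[[0,0,0],[0.003,-0.003,0.23],0.085],[[0,0,0],[0.003,-0.003,0.246],0.085],[[0,0,0],[0.003,-0.003,0.246],0.085],[[0,0,0],[0.003,-0.003,0.246],0.04],[[0,0,0],[0.003,-0.003,0.246],0.04],[[0,0,0],[0.003,-0.003,0.246],0.04],[[0,0,0],[0.003,-0.003,0.246],0.04]]'

```text
clock: 3.9
eef_pos: [0.6506, 0.256, 0.0592]
tool_rot: [0.732, 0.682, 0.001, 0.0]
ft_force: [-1.3, -0.4, 5.1]
grip_width: 0.0527
grasp_force: 62.7
```

```bash
python3 r.py "[.6505,.256,.16]" "[.510,.2283,.16]" "[.510,.2283,.098]" "[.510,.2283,.070]"
```

```text
[.6505,.256,.16] [ 1.000e-04  2.000e-04 -1.008e-01]
[.510,.2283,.16] [-0.0375 -0.138  -0.1012]
[.510,.2283,.098] [-0.0376 -0.1382 -0.0392]
[.510,.2283,.070] [-0.0376 -0.1382 -0.0112]
```

Converted, -0.138 m / 0.5 = -0.276, -0.1 m / 0.5 = -0.2.

Call:
inch_along --moves '[[[0,0,0],[0,0,-0.06],0.04],[[0,0,0],[0,0,-0.14],0.04],[[0,0,0],[0,0,-0.2],0.04],[[0,0,0],[-0.024,-0.092,-0.2],0.04],[[0,0,0],[-0.05,-0.184,-0.2],0.04],[[0,0,0],[-0.0752,-0.276,-0.2],0.04],[[0,0,0],[-0.0752,-0.276,-0.2],0.04],[[0,0,0],[-0.0752,-0.276,-0.14],0.04],[[0,0,0],[-0.0752,-0.276,-0.11],0.04],[[0,0,0],[-0.0752,-0.276,-0.11],0.04]]'

```text
clock: 5.15
eef_pos: [0.5088, 0.2275, 0.1107]
tool_rot: [0.732, 0.682, -0.002, -0.001]
ft_force: [0.4, 0.7, -1.3]
grip_width: 0.0528
grasp_force: 63.7
```

```bash
python3 r.py "[.510,.2283,.070]"
```

Run:
```python
from h import *
shot("side","s3");i=cv2.imread("pics/s3.png");cv2.imwrite("pics/s3c.png",cv2.resize(i[150:330,220:420],None,fx=3,fy=3))
```

```text
[.510,.2283,.070] [0.001  0.0013 0.0407]
```

View pics/s3c.png

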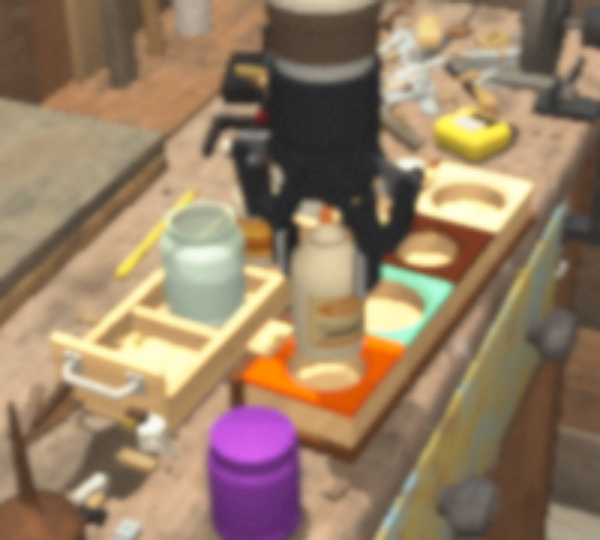

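The white bottle hangs upright over the orange bore at crop (330,360). I lower it slowly.

Converted, 0.038 m / 0.5 = 0.076, 0.035 m / 0.5 = 0.07.

Call:
inch_along --moves '[[[0,0,0],[0.002,0.0026,0.016],0.04],[[0,0,0],[0.002,0.0026,0.032],0.04],[[0,0,0],[0.002,0.0026,0.048],0.04],[[0,0,0],[0.002,0.0026,0.06],0.04],[[0,0,0],[0.002,0.0026,0.07],0.04],[[0,0,0],[0.002,0.0026,0.076],0.04],[[0,0,0],[0.002,0.0026,0.076],0.04]]'

```text
clock: 6.08
eef_pos: [0.5107, 0.2287, 0.0741]
tool_rot: [0.732, 0.682, -0.0, -0.0]
ft_force: [-0.3, 0.2, -1.8]
grip_width: 0.0532
grasp_force: 63.7
```

Converted, 0.005 m / 0.5 = 0.01, 0.004 m / 0.5 = 0.008.

Call:
inch_along --moves '[[[0,0,0],[0,0,0.004],0.04],[[0,0,0],[0,0,0.008],0.04],[[0,0,0],[0,0,0.01],0.04],[[0,0,0],[0,0,0.01],0.04]]'

```text
clock: 6.58
eef_pos: [0.5109, 0.2288, 0.0693]
tool_rot: [0.732, 0.682, 0.0, 0.0]
ft_force: [0.8, -0.8, -2.1]
grip_width: 0.0528
grasp_force: 63.9
```

Converted, 0.002 m / 0.5 = 0.004, 0.001 m / 0.5 = 0.002.

Call:
inch_along --moves '[[[0,0,0],[0,0,0.002],0.04],[[0,0,0],[0,0,0.004],0.04],[[0,0,0],[0,0,0.004],0.04]]'

```text
clock: 6.95
eef_pos: [0.5109, 0.2289, 0.0692]
tool_rot: [0.732, 0.682, 0.001, 0.0]
ft_force: [-3.9, -0.7, 8.6]
grip_width: 0.0527
grasp_force: 64.5
```

Seated at the predicted height (force 8.6 N). Release and rise.

Converted, -0.12 m / 0.5 = -0.24, -0.06 m / 0.5 = -0.12.

Call:
inch_along --moves '[[[0,0,0],[0,0,0.002],0.065],[[0,0,0],[0,0,0.002],0.085],[[0,0,0],[0,0,0.002],0.085],[[0,0,0],[0,0,0],0.085],[[0,0,0],[0,0,-0.04],0.085],[[0,0,0],[0,0,-0.12],0.085],[[0,0,0],[0,0,-0.24],0.085],[[0,0,0],[0,0,-0.24],0.085],[[0,0,0],[0,0,-0.24],0.085]]'

```text
clock: 8.07
eef_pos: [0.5107, 0.2287, 0.1872]
tool_rot: [0.732, 0.682, 0.0, 0.0]
ft_force: [-0.1, 1.0, 0.5]
grip_width: 0.085
grasp_force: 0.0
```

```bash
python3 r.py "[.645,.1605,.18]"  "[.645,.1605,.038]"
```

Run:
```python
from h import *
X,*_=shot("wrist","w4");print(objs(X))
```

```text
[.645,.1605,.18] [-0.0586  0.1388  0.0073]
[.645,.1605,.038] [-0.0586  0.1387  0.1493]
{'white': (array([0.6461, 0.2751]), 702, 0.0022), 'green': (array([0.6448, 0.1615]), 4241, 0.0017), 'brown': (array([0.64 , 0.075]), 0, nan), 'cream': (array([ 0.635, -0.01 ]), 0, nan)}
  return _methods._mean(a, axis=axis, dtype=dtype,
  ret = ret.dtype.type(ret / rcount)
```

View pics/w4.png

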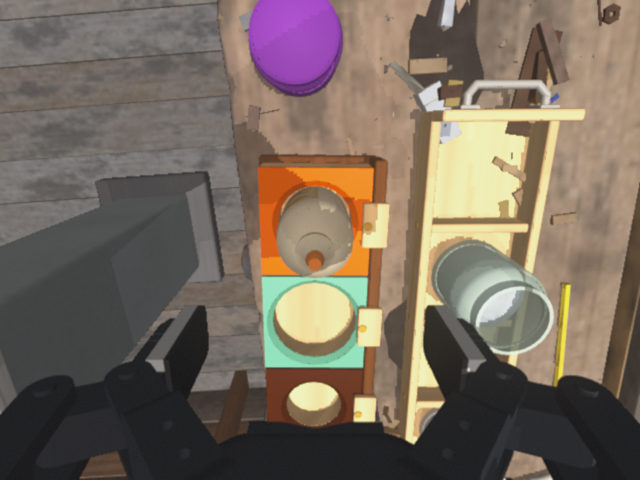

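The white bottle stands in the orange bore (315,235). The green jar is at (495,295), at about (.6455,.161). Next: green.

Converted, 0.139 m / 0.5 = 0.278, 0.092 m / 0.5 = 0.184.

Call:
inch_along --moves '[[[0,0,0],[-0.04,0.092,0.014],0.085],[[0,0,0],[-0.08,0.184,0.014],0.085],[[0,0,0],[-0.116,0.278,0.014],0.085],[[0,0,0],[-0.116,0.278,0.014],0.085],[[0,0,0],[-0.116,0.278,0.014],0.085],[[0,0,0],[-0.116,0.278,0.014],0.085]]'

```text
clock: 8.88
eef_pos: [0.644, 0.1618, 0.1799]
tool_rot: [0.731, 0.682, -0.001, -0.0]
ft_force: [0.8, 0.2, 0.5]
grip_width: 0.085
grasp_force: 0.0
```

```bash
python3 r.py "[.6455,.161,.038]"
```

```text
[.6455,.161,.038] [-0.0006  0.0017  0.1419]
```

Converted, 0.09 m / 0.5 = 0.18, 0.06 m / 0.5 = 0.12.

Call:
inch_along --moves '[[[0,0,0],[0,0,0.06],0.085],[[0,0,0],[0,0,0.12],0.085],[[0,0,0],[0,0,0.18],0.085],[[0,0,0],[0,0,0.18],0.085]]'

```text
clock: 9.38
eef_pos: [0.6422, 0.1614, 0.0879]
tool_rot: [0.731, 0.682, -0.003, -0.002]
ft_force: [-0.2, -0.3, -0.2]
grip_width: 0.0845
grasp_force: 0.0
```

```bash
python3 r.py "[.6455,.161,.038]"
```

```text
[.6455,.161,.038] [-0.      0.0036  0.0499]
```

Converted, 0.051 m / 0.5 = 0.102, 0.05 m / 0.5 = 0.1.

Call:
inch_along --moves '[[[0,0,0],[0,0.0034,0.04],0.085],[[0,0,0],[0,0.0034,0.08],0.085],[[0,0,0],[0,0.0034,0.1],0.085],[[0,0,0],[0,0.0034,0.102],0.085],[[0,0,0],[0,0.0034,0.102],0.055],[[0,0,0],[0,0.0034,0.102],0.055],[[0,0,0],[0,0.0034,0.102],0.055]]'

```text
clock: 10.25
eef_pos: [0.6479, 0.1613, 0.0412]
tool_rot: [0.732, 0.682, 0.001, 0.0]
ft_force: [-0.5, 0.5, 5.7]
grip_width: 0.0664
grasp_force: 68.3
```

```bash
python3 r.py "[.5027,.139,.16]"
```

```text
[.5027,.139,.16] [-0.0324 -0.143  -0.1192]
```

Converted, -0.143 m / 0.5 = -0.286, -0.092 m / 0.5 = -0.184.

Call:
inch_along --moves '[[[0,0,0],[0,0,-0.06],0.055],[[0,0,0],[0,0,-0.12],0.055],[[0,0,0],[0,0,-0.18],0.055],[[0,0,0],[-0.02,-0.092,-0.18],0.055],[[0,0,0],[-0.044,-0.184,-0.18],0.055],[[0,0,0],[-0.0648,-0.286,-0.18],0.055],[[0,0,0],[-0.0648,-0.286,-0.18],0.055],[[0,0,0],[-0.0648,-0.286,-0.14],0.055],[[0,0,0],[-0.0648,-0.286,-0.1],0.055],[[0,0,0],[-0.0648,-0.286,-0.1],0.055]]'

```text
clock: 11.5
eef_pos: [0.5009, 0.1383, 0.0875]
tool_rot: [0.732, 0.682, -0.002, -0.001]
ft_force: [-0.9, 0.2, -3.8]
grip_width: 0.0664
grasp_force: 69.1
```

```bash
python3 r.py "[.5032,.139,.0512]"
```

```text
[.5032,.139,.0512] [0.0009 0.0024 0.0363]
```

Converted, 0.033 m / 0.5 = 0.066, 0.028 m / 0.5 = 0.056.

Call:
inch_along --moves '[[[0,0,0],[0.002,0.004,0.012],0.055],[[0,0,0],[0.002,0.004,0.024],0.055],[[0,0,0],[0.002,0.004,0.036],0.055],[[0,0,0],[0.002,0.004,0.046],0.055],[[0,0,0],[0.002,0.004,0.056],0.055],[[0,0,0],[0.002,0.004,0.066],0.055],[[0,0,0],[0.002,0.004,0.066],0.055]]'

```text
clock: 12.38
eef_pos: [0.5037, 0.1395, 0.0558]
tool_rot: [0.732, 0.682, -0.001, -0.0]
ft_force: [0.5, -0.4, -4.4]
grip_width: 0.0662
grasp_force: 69.3
```

Converted, 0.003 m / 0.5 = 0.006, 0.002 m / 0.5 = 0.004.

Call:
inch_along --moves '[[[0,0,0],[0,0,0.002],0.055],[[0,0,0],[0,0,0.004],0.055],[[0,0,0],[0,0,0.006],0.055],[[0,0,0],[0,0,0.006],0.055]]'

```text
clock: 12.88
eef_pos: [0.5041, 0.1396, 0.0532]
tool_rot: [0.732, 0.682, -0.0, -0.0]
ft_force: [0.5, -0.4, -5.3]
grip_width: 0.0664
grasp_force: 69.3
```

Converted, 0.003 m / 0.5 = 0.006, 0.002 m / 0.5 = 0.004.

Call:
inch_along --moves '[[[0,0,0],[0,0,0.002],0.055],[[0,0,0],[0,0,0.004],0.055],[[0,0,0],[0,0,0.006],0.055],[[0,0,0],[0,0,0.006],0.055]]'

```text
clock: 13.38
eef_pos: [0.5042, 0.1397, 0.0512]
tool_rot: [0.732, 0.682, 0.0, 0.0]
ft_force: [-2.6, -1.3, 4.3]
grip_width: 0.066
grasp_force: 70.1
```

Seated. Release, then move to the brown bottle.

Converted, -0.12 m / 0.5 = -0.24, -0.06 m / 0.5 = -0.12.

Call:
inch_along --moves '[[[0,0,0],[0,0,0],0.075],[[0,0,0],[0,0,0],0.085],[[0,0,0],[0,0,0],0.085],[[0,0,0],[0,0,-0.04],0.085],[[0,0,0],[0,0,-0.12],0.085],[[0,0,0],[0,0,-0.24],0.085],[[0,0,0],[0,0,-0.24],0.085]]'

```text
clock: 14.25
eef_pos: [0.508, 0.1407, 0.1757]
tool_rot: [0.732, 0.682, 0.005, 0.003]
ft_force: [0.3, -0.6, 0.2]
grip_width: 0.0849
grasp_force: 0.0
```

Run:
```python
from h import *
X,*_=shot("wrist","w5")
P=X[(np.hypot(X[:,0]-.642,X[:,1]-.0695)<.035)&(X[:,2]>.04)&(X[:,2]<.08)];print(len(P))
```

```bash
python3 r.py "[.642,.0695,.17]"
```

```text
2507
[.642,.0695,.17] [-0.0609  0.1405  0.0037]
```

Converted, 0.142 m / 0.5 = 0.284, -0.0605 m / 0.5 = -0.121.

Call:
inch_along --moves '[[[0,0,0],[-0.04,0.092,0],0.085],[[0,0,0],[-0.08,0.184,0],0.085],[[0,0,0],[-0.121,0.284,0],0.085],[[0,0,0],[-0.121,0.284,0],0.085],[[0,0,0],[-0.121,0.284,0],0.085],[[0,0,0],[-0.121,0.284,0.06],0.085],[[0,0,0],[-0.121,0.284,0.1],0.085],[[0,0,0],[-0.121,0.284,0.1],0.085]]'

```text
clock: 15.3
eef_pos: [0.6386, 0.07, 0.1185]
tool_rot: [0.731, 0.682, -0.002, -0.002]
ft_force: [-1.2, -0.1, 0.4]
grip_width: 0.085
grasp_force: 0.0
```

```bash
python3 r.py "[.642,.0695,.043]"
```

```text
[.642,.0695,.043] [-0.0002  0.0038  0.0755]
```

Converted, 0.0755 m / 0.5 = 0.151, 0.07 m / 0.5 = 0.14.

Call:
inch_along --moves '[[[0,0,0],[0,0.003,0.05],0.085],[[0,0,0],[0,0.003,0.1],0.085],[[0,0,0],[0,0.003,0.14],0.085],[[0,0,0],[0,0.003,0.151],0.085],[[0,0,0],[0,0.003,0.151],0.06],[[0,0,0],[0,0.003,0.151],0.035],[[0,0,0],[0,0.003,0.151],0.035],[[0,0,0],[0,0.003,0.151],0.035],[[0,0,0],[0,0.003,0.151],0.035]]'

```text
clock: 16.42
eef_pos: [0.6441, 0.0693, 0.0466]
tool_rot: [0.732, 0.682, 0.001, 0.001]
ft_force: [-0.5, 0.2, 7.4]
grip_width: 0.0458
grasp_force: 61.5
```

```bash
python3 r.py "[.4968,.0503,.14]"
```

```text
[.4968,.0503,.14] [-0.0293 -0.1453 -0.0938]
```

Converted, -0.1453 m / 0.5 = -0.2906, -0.092 m / 0.5 = -0.184.

Call:
inch_along --moves '[[[0,0,0],[0,0,-0.06],0.035],[[0,0,0],[0,0,-0.12],0.035],[[0,0,0],[0,0,-0.18],0.035],[[0,0,0],[-0.02,-0.092,-0.18],0.035],[[0,0,0],[-0.04,-0.184,-0.18],0.035],[[0,0,0],[-0.0586,-0.2906,-0.18],0.035],[[0,0,0],[-0.0586,-0.2906,-0.18],0.035],[[0,0,0],[-0.0586,-0.2906,-0.14],0.035],[[0,0,0],[-0.0586,-0.2906,-0.1],0.035],[[0,0,0],[-0.0586,-0.2906,-0.1],0.035]]'

```text
clock: 17.68
eef_pos: [0.4953, 0.0501, 0.0936]
tool_rot: [0.732, 0.682, -0.001, -0.001]
ft_force: [-0.5, 0.2, -0.8]
grip_width: 0.0459
grasp_force: 62.2
```

```bash
python3 r.py "[.4968,.0503,.0566]"
```

Run:
```python
from h import *
shot("side","s6");i=cv2.imread("pics/s6.png");cv2.imwrite("pics/s6c.png",cv2.resize(i[150:330,220:420],None,fx=3,fy=3))
```

```text
[.4968,.0503,.0566] [0.0004 0.0016 0.037 ]
```

View pics/s6c.png

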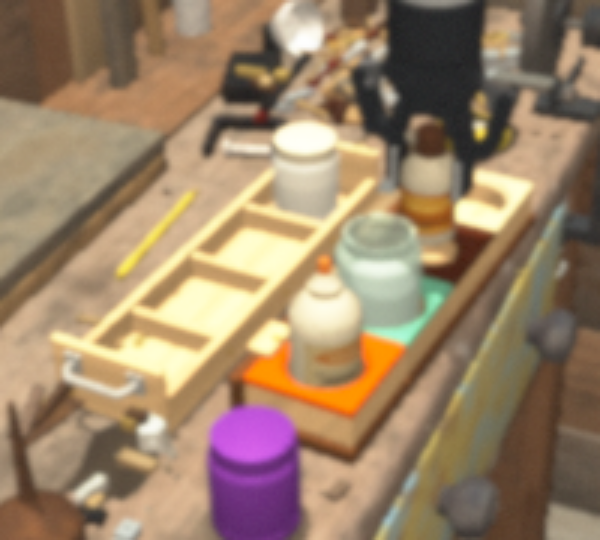

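White (325,330) and green (380,270) are seated upright, and brown hangs over its bore (430,215). Lowering it.

Converted, 0.034 m / 0.5 = 0.068, 0.032 m / 0.5 = 0.064.

Call:
inch_along --moves '[[[0,0,0],[0.0008,0.002,0.012],0.035],[[0,0,0],[0.0008,0.002,0.024],0.035],[[0,0,0],[0.0008,0.002,0.036],0.035],[[0,0,0],[0.0008,0.002,0.046],0.035],[[0,0,0],[0.0008,0.002,0.056],0.035],[[0,0,0],[0.0008,0.002,0.064],0.035],[[0,0,0],[0.0008,0.002,0.068],0.035],[[0,0,0],[0.0008,0.002,0.068],0.035]]'

```text
clock: 18.73
eef_pos: [0.4969, 0.0505, 0.0606]
tool_rot: [0.732, 0.682, -0.0, -0.0]
ft_force: [-0.1, -0.8, -1.3]
grip_width: 0.0455
grasp_force: 62.2
```

Converted, 0.003 m / 0.5 = 0.006, 0.002 m / 0.5 = 0.004.

Call:
inch_along --moves '[[[0,0,0],[0,0,0.002],0.035],[[0,0,0],[0,0,0.004],0.035],[[0,0,0],[0,0,0.006],0.035],[[0,0,0],[0,0,0.006],0.035]]'

```text
clock: 19.23
eef_pos: [0.497, 0.0505, 0.0577]
tool_rot: [0.732, 0.682, -0.0, -0.0]
ft_force: [-0.2, -0.2, -1.6]
grip_width: 0.0458
grasp_force: 62.2
```

Converted, 0.002 m / 0.5 = 0.004, 0.001 m / 0.5 = 0.002.

Call:
inch_along --moves '[[[0,0,0],[0,0,0.002],0.035],[[0,0,0],[0,0,0.004],0.035],[[0,0,0],[0,0,0.004],0.035]]'

```text
clock: 19.6
eef_pos: [0.497, 0.0504, 0.0566]
tool_rot: [0.732, 0.682, 0.0, 0.0]
ft_force: [-2.8, -1.1, 7.5]
grip_width: 0.0461
grasp_force: 62.6
```

Converted, -0.12 m / 0.5 = -0.24, -0.06 m / 0.5 = -0.12.

Call:
inch_along --moves '[[[0,0,0],[0,0,0],0.06],[[0,0,0],[0,0,0],0.085],[[0,0,0],[0,0,0],0.085],[[0,0,0],[0,0,0],0.085],[[0,0,0],[0,0,-0.04],0.085],[[0,0,0],[0,0,-0.12],0.085],[[0,0,0],[0,0,-0.24],0.085],[[0,0,0],[0,0,-0.24],0.085],[[0,0,0],[0,0,-0.24],0.085],[[0,0,0],[0,0,-0.24],0.085]]'

```text
clock: 20.85
eef_pos: [0.4958, 0.0504, 0.1742]
tool_rot: [0.732, 0.682, -0.001, -0.001]
ft_force: [0.1, -0.4, -0.5]
grip_width: 0.0851
grasp_force: 0.0
```

Run:
```python
from h import *
OBJ.pop("white");OBJ.pop("green");OBJ.pop("brown");OBJ["cream"]=(-.015,.635,.031,.03,.07)
print(objs(shot("wrist")[0]),objs(shot("side")[0]))
```

```bash
python3 r.py "[.635,-.0152,.17]"
```

```text
{'cream': (array([ 0.6343, -0.0153]), 2332, 0.0004)} {'cream': (array([ 0.6352, -0.0149]), 286, 0.0011)}
[.635,-.0152,.17] [-0.0556  0.1433  0.0039]
```

Converted, 0.1425 m / 0.5 = 0.285, 0.092 m / 0.5 = 0.184.

Call:
inch_along --moves '[[[0,0,0],[-0.036,0.092,0],0.085],[[0,0,0],[-0.074,0.184,0],0.085],[[0,0,0],[-0.111,0.285,0],0.085],[[0,0,0],[-0.111,0.285,0],0.085],[[0,0,0],[-0.111,0.285,0],0.085],[[0,0,0],[-0.111,0.285,0.06],0.085],[[0,0,0],[-0.111,0.285,0.12],0.085],[[0,0,0],[-0.111,0.285,0.12],0.085],[[0,0,0],[-0.111,0.285,0.12],0.085]]'

```text
clock: 22.08
eef_pos: [0.6353, -0.0144, 0.1175]
tool_rot: [0.732, 0.682, 0.001, 0.001]
ft_force: [1.4, -0.8, 0.8]
grip_width: 0.0851
grasp_force: 0.0
```

```bash
python3 r.py "[.635,-.0152,.038]"
```

```text
[.635,-.0152,.038] [-0.0008 -0.0004  0.0795]
```

Converted, 0.078 m / 0.5 = 0.156, 0.07 m / 0.5 = 0.14.

Call:
inch_along --moves '[[[0,0,0],[-0.0016,0,0.05],0.085],[[0,0,0],[-0.0016,0,0.1],0.085],[[0,0,0],[-0.0016,0,0.14],0.085],[[0,0,0],[-0.0016,0,0.156],0.085],[[0,0,0],[-0.0016,0,0.156],0.085],[[0,0,0],[-0.0016,0,0.156],0.07],[[0,0,0],[-0.0016,0,0.156],0.05],[[0,0,0],[-0.0016,0,0.156],0.05],[[0,0,0],[-0.0016,0,0.156],0.05]]'

```text
clock: 23.2
eef_pos: [0.6363, -0.0157, 0.0397]
tool_rot: [0.732, 0.682, 0.001, 0.001]
ft_force: [-0.6, -0.4, 6.2]
grip_width: 0.0592
grasp_force: 67.6
```

```bash
python3 r.py "[.490,-.0393,.14]"
```

```text
[.490,-.0393,.14] [-0.0339 -0.1439 -0.1007]
```

Converted, -0.1445 m / 0.5 = -0.289, -0.092 m / 0.5 = -0.184.

Call:
inch_along --moves '[[[0,0,0],[0,0,-0.06],0.05],[[0,0,0],[0,0,-0.12],0.05],[[0,0,0],[0,0,-0.18],0.05],[[0,0,0],[-0.02,-0.092,-0.18],0.05],[[0,0,0],[-0.044,-0.184,-0.18],0.05],[[0,0,0],[-0.0686,-0.289,-0.18],0.05],[[0,0,0],[-0.0686,-0.289,-0.18],0.05],[[0,0,0],[-0.0686,-0.289,-0.14],0.05],[[0,0,0],[-0.0686,-0.289,-0.1],0.05],[[0,0,0],[-0.0686,-0.289,-0.1],0.05]]'

```text
clock: 24.45
eef_pos: [0.4877, -0.0396, 0.0865]
tool_rot: [0.732, 0.682, -0.001, -0.001]
ft_force: [-0.8, 0.8, -2.7]
grip_width: 0.0591
grasp_force: 66.5
```

```bash
python3 r.py "[.490,-.0398,.0497]"
```

```text
[.490,-.0398,.0497] [-0.0001  0.0025  0.0368]
```

Converted, 0.034 m / 0.5 = 0.068, 0.032 m / 0.5 = 0.064.

Call:
inch_along --moves '[[[0,0,0],[0,0.003,0.012],0.05],[[0,0,0],[0,0.003,0.024],0.05],[[0,0,0],[0,0.003,0.036],0.05],[[0,0,0],[0,0.003,0.046],0.05],[[0,0,0],[0,0.003,0.056],0.05],[[0,0,0],[0,0.003,0.064],0.05],[[0,0,0],[0,0.003,0.068],0.05],[[0,0,0],[0,0.003,0.068],0.05]]'

```text
clock: 25.45
eef_pos: [0.4899, -0.0399, 0.0536]
tool_rot: [0.732, 0.682, -0.0, -0.0]
ft_force: [-0.0, -0.2, -2.1]
grip_width: 0.059
grasp_force: 66.6
```

Converted, 0.003 m / 0.5 = 0.006, 0.002 m / 0.5 = 0.004.

Call:
inch_along --moves '[[[0,0,0],[0,0,0.002],0.05],[[0,0,0],[0,0,0.004],0.05],[[0,0,0],[0,0,0.006],0.05],[[0,0,0],[0,0,0.006],0.05]]'

```text
clock: 25.95
eef_pos: [0.4901, -0.04, 0.0508]
tool_rot: [0.732, 0.682, -0.0, 0.0]
ft_force: [0.2, -1.8, -1.5]
grip_width: 0.0591
grasp_force: 66.6
```

Converted, 0.002 m / 0.5 = 0.004, 0.001 m / 0.5 = 0.002.

Call:
inch_along --moves '[[[0,0,0],[0,0,0.002],0.05],[[0,0,0],[0,0,0.004],0.05],[[0,0,0],[0,0,0.004],0.05]]'

```text
clock: 26.32
eef_pos: [0.4901, -0.0401, 0.0496]
tool_rot: [0.732, 0.682, -0.0, 0.0]
ft_force: [-2.9, -2.4, 4.7]
grip_width: 0.0592
grasp_force: 67.6
```

Seated. Release, back off, and verify.

Converted, -0.24 m / 0.5 = -0.48, -0.18 m / 0.5 = -0.36.

Call:
inch_along --moves '[[[0,0,0],[0,0,0],0.07],[[0,0,0],[0,0,0],0.085],[[0,0,0],[0,0,0],0.085],[[0,0,0],[0,0,0],0.085],[[0,0,0],[0,0,-0.04],0.085],[[0,0,0],[0,0,-0.12],0.085],[[0,0,0],[0,0,-0.24],0.085],[[0,0,0],[0,-0.1,-0.36],0.085],[[0,0,0],[0,-0.1,-0.48],0.085],[[0,0,0],[0,-0.1,-0.48],0.085]]'

```text
clock: 27.58
eef_pos: [0.4418, -0.0363, 0.2936]
tool_rot: [0.732, 0.682, 0.003, 0.003]
ft_force: [-0.0, -0.3, -1.0]
grip_width: 0.0851
grasp_force: 0.0
```

Run:
```python
from h import *
X,*_=shot("side","s9");i=cv2.imread("pics/s9.png");cv2.imwrite("pics/s9c.png",cv2.resize(i[150:350,210:410],None,fx=3,fy=3))
for n,C,h in(("white",(.5109,.2289),.115),("green",(.5042,.1397),.088),("brown",(.497,.0504),.098),("cream",(.4901,-.04),.079)):
    P=X[np.hypot(X[:,0]-C[0],X[:,1]-C[1])<.036];print(n,np.percentile(P[:,2],99).round(4),"expect",h+.018)
```

```text
white 0.1315 expect 0.133
green 0.1069 expect 0.106
brown 0.117 expect 0.116
cream 0.5327 expect 0.097
```

View pics/s9c.png

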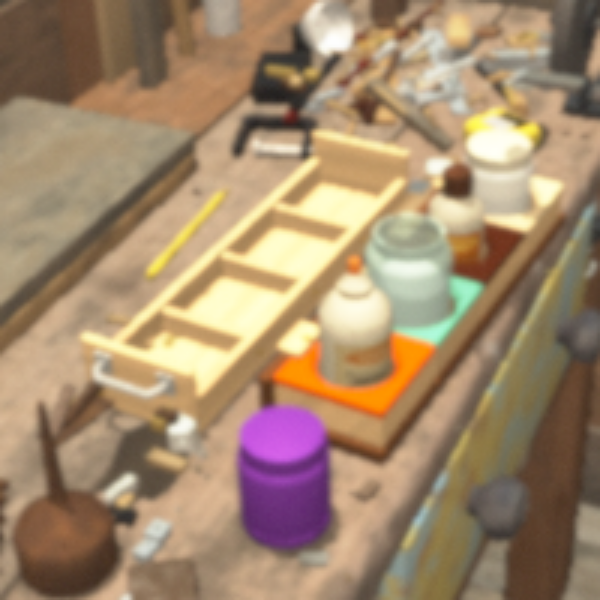

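All four stand upright in their colour-matched bores: white (355,330), green (410,270), brown (458,215), cream (500,170). The caddy is empty, and the oil can and tape measure are untouched. The gripper is clear and the measured heights match full depth; the cream reading caught the gripper, but its contact height matched.

Call:
inch_along --moves '[[[0,0,0],[0,0,0],0.085],[[0,0,0],[0,0,0],0.085],[[0,0,0],[0,0,0],0.085],[[0,0,0],[0,0,0],0.085]]'

```text
clock: 28.12
eef_pos: [0.44, -0.0363, 0.2879]
tool_rot: [0.732, 0.682, -0.001, -0.001]
ft_force: [0.1, 0.9, 0.1]
grip_width: 0.085
grasp_force: 0.0
```

```bash
python3 -c "from workcell import workorder;print(workorder.job_done())"
```

```text
the job is handed in; nothing more can be done
None
```

The job is handed in at 28 s: both bottles and both jars stand upright and fully seated in their colour-matched holders, and the oil can and tape measure were left where they were.

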